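# Unlock the profile feed and crank the profile home against its stop

### The job

Pull the long steel locking pin up out of its socket beside the crank and stand it in the aluminium cup, which stays upright. Then turn the two-ended crank clockwise (seen from above), turn after turn, until the spring pad has pushed the white profile fully home against the end stop and is pressing on it. Move the profile only with the crank: do not touch it or the slide, and leave the rivet gun, bottle, carton and cup standing where they are.

Things in the scene. Friction and masses are not known exactly. Their poses are not given: they have to be found in the camera images.
- fixture: Dark steel feed fixture fixed to the bench, plates 12 mm thick. Origin on the bench under the vertical crank axis; z up; x points to the profile channel, which runs along y at x = 160 mm (inside 54 mm wide, floor 20 mm high, walls to 34 mm). Grey gear housing under the crank: 68 mm diameter, to 56 mm high.
- post_top (a point): Top centre of an upright square aluminium post on the fixture, at x = 105, y = 70 mm in its frame: 30 mm wide (foot 45 mm), black cap, 220 mm high. A gripper following the crank's circle cannot pass on that side, where the grips come within about 24 mm of it.
- crank (a joint): Angle in rad, growing clockwise seen from above. In the fixture's frame grip A's bearing is -0.087 - angle (anticlockwise from +x). Starts at 0 to 2.2; with the pin in, the bar hits it near 2.4. 6.28 rad moves the slide 40 mm. The profile meets the stop at about 11.0; hard stop at 13.0, do not lean on it. It stays where left; 2 to 3 N at a grip turns it.
- grip_a (a point): Top centre of grip A, one of two equal upright black cylinders, 24 mm diameter, at the ends of the steel crank bar, 75 mm from the axis. Grips stand from 72 to 135 mm above the bench; the bar (170 x 20 mm) lies at 62 to 72 mm. The grips do not spin on the bar.
- grip_b (a point): Top centre of grip B, at the other end of the bar.
- pin: Plain round steel locking pin, 14 mm diameter, 190 mm long, 0.2 kg, upright in its socket. Origin at its lower end (16 mm above the bench at the start), z along the pin to the upper end (206 mm above the bench).
- socket (a point): Centre of the mouth of the pin's upright tube socket, at x = -52, y = -19 mm in the fixture's frame, 56 mm above the bench; bore 18 mm, 40 mm deep, outside 28 mm.
- cup: Open aluminium cup, 68 mm outside at the rim, slightly narrower below, 90 mm high, wall 4 mm, 0.7 kg. Origin at the centre of its underside; z up.
- profile: White aluminium profile, 50 x 150 x 30 mm (x, y, z), lying loose in the channel along y. Origin at the centre of its underside; the end at -y goes home against the stop. It starts 35 to 54 mm short of it.
- stop (a point): Middle of the face of the steel end stop at the -y end of the channel, 35 mm above the bench; axes as the fixture's. The profile is home when its origin lies 75 mm from here along y.
- carriage: Dark steel slide in the channel, 46 x 35 x 34 mm (to 56 mm high), driven by the crank towards the fixture's -y. Origin at its middle, at bench height.
- pad: Black rubber pad, 44 x 10 x 26 mm, on a spring (0.4 N per mm, 18 mm of travel) on the -y side of the slide; it pushes the profile. Origin at its middle, at bench height.
- rivet_gun: Bystander: rivet gun standing upright on a red round base, 90 mm diameter, 191 mm high, nose to its -x reaching 90 mm. Origin under the base.
- bottle: Bystander: white closed bottle, 60 mm diameter, 150 mm high. Origin at the centre of its underside.
- carton: Bystander: open cardboard box 100 x 80 x 70 mm. Origin at the centre of its underside.
Not all that is in view belongs to the job. What is meant by the profile is not turquoise, and is the larger of those in its own colour.

How it is judged (in metres and radians):
On the way, in this order (a step that is already met when the one before it is completed fails the run):
1. the pin stands in the upright cup (horizontal distance between pin and cup below 0.032 m and z of pin in the frame of cup below 0.03 m and angle between pin's own z axis and vertical below 0.65 rad and angle between cup's own z axis and vertical below 0.15 rad), for 0.2 s.
2. the profile is home against the stop with the pad pressing on it (y of profile in the frame of stop below 0.078 m and angle between the y axis of profile and the y axis of fixture, either way round below 0.06 rad and angle between profile's own z axis and vertical below 0.06 rad and contact force between pad and profile above 0.4 N), for 0.2 s.
At the end, for the whole second after the job is handed in: The pin stands at rest in the upright cup (lower end within 32 mm of the cup's axis and below 30 mm above its underside, leaning less than 37 degrees); the profile lies flat and straight in the channel within 3 mm of the stop, the pad presses on it with more than 0.4 N, and the crank is at rest (all of step 1 and all of step 2 and velocity of joint crank between -0.05 and 0.05 rad/s and linear speed of pin below 0.02 m/s); the robot touches nothing.
It fails at once if the robot touches the profile or the slide (contact force between any of the fingers, the arm and profile above 1 N or contact force between any of the fingers, the arm and carriage above 1 N).
It fails at once if the rivet gun, bottle, carton or cup is moved more than 30 mm (distance of any of rivet_gun, bottle, carton, cup from where it was at the start of the episode above 0.03 m).
It fails at once if the rivet gun, bottle, carton or cup is tipped more than 20 degrees (angle between any of rivet_gun, bottle, carton, cup's own z axis and vertical above 0.35 rad).
It also fails if it takes over 72 s, if anything falls off the work surface, if the arm or the gripper's body presses on something with over 40 N, if the wrist force passes 120 N, or if a joint passes its speed limit or range.

### The arm

A 7-joint arm with a two-finger parallel gripper is mounted at the origin on the work surface. World frame = base frame: x ahead of the robot, y to its left, z up, the work surface at z = 0. Lengths are in mm, angles in rad, forces in N, time in s.
With the tool pointing down it reaches from about 400 to 850 mm from the base axis. Payload 6.9 kg.
Tool frame: the origin (TCP) lies at the very end of the fingers, on their centre line; the grasp point (between the pads) lies 19 mm behind it; z points along the fingers, y is the line along which they close (so a half turn about z gives the same grasp; the last joint's range is limited). The gripper opens to 85 mm and grips with 20 to 120 N. Pads are 22 mm wide; open, the fingers measure 114 mm over their backs; the gripper's body (76 mm by 85 mm) begins 54 mm behind the grasp point. The pads swing forward as they close: fully open they stand 13 mm farther back than shut.
Start: joints at [-1.139, 0.507, -0.238, 1.5, 0.126, 1.149, -0.155], TCP at [200.06, 592.104, 231.275] pointing down, gripper open.
Joint ranges: [-3.08, 3.08], [-0.24, 2.05], [-1.43, 1.35], [0, 2.5], [-1.52, 4.66], [0.17, 1.96], [-2.89, 2.89]. Speed limits (rad/s): [2.39, 2.39, 3.14, 3.14, 3.14, 3.14, 3.14].

### API

Orientations are given as [roll, pitch, yaw] about the fixed x, y, z axes, in that order (R = Rz(yaw) Ry(pitch) Rx(roll)).
In Python, from plant import movep, movel, move_joints, open_jaws, gripper_close, sleep, ik, sense, read_camera, PlanningError, finish_job, look_for, pinpoint gives the robot as it stands. The module is installed in compiled form; this text tells all that it offers. Calls block until the motion is done:
- movep(position, orientation): joint-space move of the TCP to a pose.
- movel(position, rotation=None, velocity=150, force_limit=None): straight line of the TCP; rotation=None keeps the orientation; velocity is the mean speed in mm/s. With force_limit (N) it stops when the force on the tool has changed by that much, and returns True; else False.
- move_joints(angles): joint-space move.
- open_jaws() and gripper_close(squeeze=None): open the fingers fully, or close them until they stop; squeeze is the grip in N (None keeps the last).
- sleep(seconds).
- ik(position, orientation): joint angles nearest the present ones, or None.
- sense(): the state.
- read_camera(name): name is "side" or "top"; returns a dict with "img" (420x560x3 uint8, red, green, blue), "camera_matrix" (3x3 intrinsics, pixels), "extrinsics" (4x4, takes a point from camera to world coordinates). Camera axes: x right, y up, looking along -z (the intrinsics and any distortion apply to the point x, -y, -z); pixel columns grow to the right and rows downward; lengths in mm; the calibration is good to about 2 mm. A picture is of the moment at which its call begins. There is no depth.
A pose or a line that the arm cannot do raises PlanningError and nothing moves.
- finish_job(): hands the job in; it is judged then, once.
Trained networks look in a picture, given as the dict that the camera call returned (one of the last four; its "shot" number tells which), for a name from the list of things; names that differ only in an ending like _2 or _b are one class to them, and where a whole thing is asked for, a point or a joint stands for the part that bears it (a point fixed in the world has none). Each returns a list of dicts, best first, with "p" (0 to 1); they miss things now and then, are a little off and sometimes report something else, mostly with a low value. They report only what shows in the picture. A call takes as long as a camera call. They do not tell look-alikes from the thing itself.
- look_for(picture, thing): "box" ([centre column, centre row, width, height] in pixels, round what is visible of it).
- pinpoint(picture, thing): "at" ([row, column] in pixels: a listed point, or the origin of a listed thing).
The state is a dict: "clock": time; "joints": joint angles; "qvel": joint speeds; "effort": joint torques, N m; "tcp_pos": TCP position; "eef_rot": TCP orientation; "contact_force": force on the tool from outside, world axes, zero at the start; "wrist_torque": the same for the moment, N m; "width": opening from 0.0 (shut) to 1.0 (fully open); "grasp_force": force on a finger pad.
Only numpy, scipy, OpenCV 4.12 (cv2) and the standard library are available. Lean on these libraries where they do the work, as an engineer would, in place of code of your own. Each camera call takes 0.05 s, during which the arm holds its last target. There are 200 camera calls.

## Working session

There is one attempt and no reset: what is moved stays moved. The work goes in short steps, each a Python script; the robot and the scene stay as the last script left them, time stands still between calls to the robot, and variables do not carry over. Pictures are saved under pics/ and viewed, at most 10 in all, crops included, and the job is handed in when it is done.

```bash
mkdir -p pics; cat > h.py <<'E'
import numpy as np, cv2
from plant import *
def bgr(p,n): cv2.imwrite('pics/'+n,p["img"][:,:,::-1])
def ray(p,rc):
    K=p["camera_matrix"];E=p["extrinsics"]
    d=np.linalg.inv(K)@np.array([rc[1],rc[0],1.]);d=np.array([d[0],-d[1],-d[2]])
    return E[:3,3],E[:3,:3]@d
def onz(p,rc,z):
    o,d=ray(p,rc);return o+d*(z-o[2])/d[2]
def proj(p,X):
    E=p["extrinsics"];c=E[:3,:3].T@(np.array(X,float)-E[:3,3]);v=p["camera_matrix"]@np.array([c[0],-c[1],-c[2]]);return v[:2]/v[2]
def tri(rs):
    A=0;b=0
    for o,d in rs:
        d=d/np.linalg.norm(d);M=np.eye(3)-np.outer(d,d);A=A+M;b=b+M@o
    return np.linalg.solve(A,b)
E
python3 - <<'E'
from h import *
P={}
for n in("side","top"):
    P[n]=read_camera(n);bgr(P[n],n+'1.png');print(n,[k for k in P[n]],P[n]["extrinsics"][:3,3].round(),P[n]["camera_matrix"].round(1).tolist())
Z=dict(fixture=0,post_top=220,grip_a=135,grip_b=135,pin=16,socket=56,cup=0,profile=20,stop=35,carriage=0,pad=0,rivet_gun=0,bottle=0,carton=0)
for t,z in Z.items():
    for n in P:
        for r in pinpoint(P[n],t)[:3]: print(t,n,round(r["p"],2),np.round(r["at"]),onz(P[n],r["at"],z).round(1)[:2])
print(sense())
E
```

```text
side ['img', 'camera_matrix', 'extrinsics', 'shot'] [ 151. -951.  959.] [[514.9, 0.0, 269.1], [0.0, 514.9, 210.7], [0.0, 0.0, 1.0]]
top ['img', 'camera_matrix', 'extrinsics', 'shot'] [ 374.  -18. 1099.] [[382.8, 0.0, 278.9], [0.0, 382.8, 210.1], [0.0, 0.0, 1.0]]
fixture side 0.9 [253. 273.] [573.4 -13.9]
fixture top 0.57 [224. 276.] [574.5 -13.2]
post_top side 0.85 [162. 308.] [701.8  55.1]
post_top top 0.97 [161. 254.] [689.4  41.8]
grip_a side 0.86 [231. 269.] [537.8 -69.6]
grip_a side 0.65 [198. 278.] [614.4  45.4]
grip_a top 0.77 [230. 305.] [536.3 -85.6]
grip_a top 0.71 [200. 255.] [613.3  42.3]
grip_a top 0.69 [298. 376.] [ 370.4 -261.4]
grip_b side 0.86 [231. 269.] [537.8 -69.6]
grip_b side 0.65 [198. 278.] [614.4  45.4]
grip_b top 0.77 [230. 305.] [536.3 -85.6]
grip_b top 0.71 [200. 255.] [613.3  42.3]
grip_b top 0.69 [298. 376.] [ 370.4 -261.4]
pin side 0.66 [258. 256.] [515.8 -28.7]
pin top 0.74 [170. 302.] [733.9 -85. ]
pin top 0.6 [240. 281.] [525.  -26.9]
pin top 0.53 [162. 254.] [758.7  56.9]
socket side 0.94 [245. 255.] [517.5 -22.7]
socket top 0.66 [239. 280.] [522.1 
[... 1105 characters left out ...]
([-1.13948752,  0.50750421, -0.23760224,  1.50018735,  0.12567617,
        1.14888472, -0.15478724]), 'qvel': array([-1.06177510e-03,  7.10797680e-04,  4.15888841e-04,  3.62097093e-06,
       -3.49502346e-04,  1.96021157e-03,  1.29166169e-03]), 'effort': array([-7.65715613e-04, -6.20344663e+01, -2.18531013e+00, -2.49963319e+01,
        1.38035626e-02,  2.23865114e-03,  3.13215331e-06]), 'tcp_pos': array([200.06143828, 592.11499161, 231.27679557]), 'eef_rot': array([-3.14158344e+00, -3.63799151e-05,  2.81576362e+00]), 'contact_force': array([ 0.03619649, -0.30243629, -0.54692773]), 'wrist_torque': array([-0.00401131,  0.01815829,  0.04977448]), 'grasp_force': 0.0, 'width': 1.0032468006150745}
```

View pictures.

View pics/side1.png

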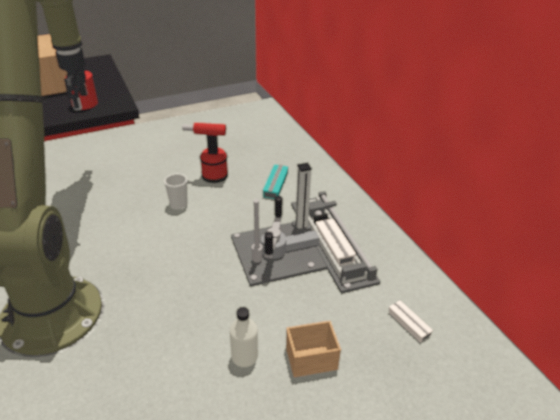

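View pics/top1.png

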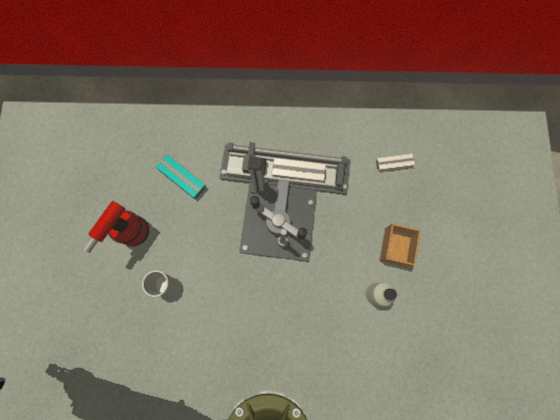

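White profile candidates: in the channel at top-image (col 301, row 173), the smaller white one loose at (395, 162), and a turquoise one at (181, 177). The one in the channel is meant: it is white, the larger of the two whites, and lying in the channel. It is never touched, only driven. Pin at side (256, 202–258), cup at top (155, 284). Now I fit the fixture pose and enlarge one crop to check.

```bash
cat > fit.py <<'E'
from h import *
from scipy.optimize import least_squares
def F(q,X): c,s=np.cos(q[2]),np.sin(q[2]); return np.array([q[0]+c*X[0]-s*X[1],q[1]+s*X[0]+c*X[1],X[2]])
def fit(P):
    obs=[]
    for n in P:
        for t,X in dict(fixture=(0,0,0),socket=(-52,-19,56),post_top=(105,70,220)).items():
            r=pinpoint(P[n],t)
            if r and r[0]["p"]>.4: obs.append((n,t,X,r[0]["at"]))
        for r in pinpoint(P[n],"stop")[:1]: obs.append((n,"stop",None,r["at"]))
        for r in pinpoint(P[n],"grip_a")[:4]:
            w=onz(P[n],r["at"],135)
            if r["p"]>.4 and abs(np.hypot(w[0]-575,w[1]+14)-75)<25: obs.append((n,"A" if w[1]<-14 else "B",None,r["at"]))
    def res(v):
        e=[]
        for n,t,X,at in obs:
            if t=="stop": X=(160,v[4],35)
            elif t in"AB": a=-.087-v[3]+(np.pi if t=="B" else 0); X=(75*np.cos(a),75*np.sin(a),135)
            e+=list(proj(P[n],F(v,X))-np.array(at)[::-1])
        return np.array(e)
    s=least_squares(res,[574,-14,-.09,1.9,-160],loss='soft_l1')
    for o,e in zip(obs,res(s.x).reshape(-1,2)): print(o[0],o[1],e.round(1))
    return s.x
E
python3 - <<'E'
from fit import *
P={n:read_camera(n) for n in("side","top")}
v=fit(P);print(v.round(3));np.save('v.npy',v)
print('socket',F(v,(-52,-19,56)).round(1))
for n in P:
    b=look_for(P[n],"cup")[0]; print(n,b["box"],b["p"])
    b=look_for(P[n],"pin"); print([(np.round(x["box"],1),round(x["p"],2)) for x in b])
    im=P[n]["img"][:,:,::-1].copy()
    for X in [F(v,(-52,-19,206)),F(v,(-52,-19,56)),F(v,(105,70,220)),F(v,(0,0,62)),F(v,(160,v[4],35))]+[(392+30*np.cos(a),294+30*np.sin(a),90) for a in np.arange(0,6.2,.8)]:
        u=proj(P[n],X);im[int(round(u[1])),int(round(u[0]))]=(0,255,0)
    c=im[130:300,150:370];cv2.imwrite(f'pics/{n}2.png',cv2.resize(c,None,fx=3.5,fy=3.5,interpolation=cv2.INTER_NEAREST))
r=[ray(P[n],pinpoint(P[n],"cup")[0]["at"]) for n in P];print('cup',tri(r))
E
```

```text
side fixture [2.9 1.8]
side post_top [-0.6  3.4]
side stop [ 0.2 -1.5]
side B [0.3 1.7]
side A [ 1.8 -0.5]
top fixture [-0.4  1.8]
top socket [0.2 0.2]
top post_top [0.  1.3]
top stop [0.5 3.5]
top A [-3.  -0.4]
top B [-1.2 -1.7]
[ 5.74270e+02 -1.59400e+01 -1.27000e-01  1.89800e+00 -1.44533e+02]
socket [520.3 -28.2  56. ]
side [177.3, 190.1, 24.2, 40.0] 0.79
[(array([256.3, 223.8,   7.4,  45.7]), 0.81)]
top [158.4, 284.8, 35.2, 25.4] 0.97
[(array([285.5, 202.7, 133.8, 119.2]), 0.48)]
cup [391.12844051 303.79801472 -17.54010873]
```

View pics/top2.png

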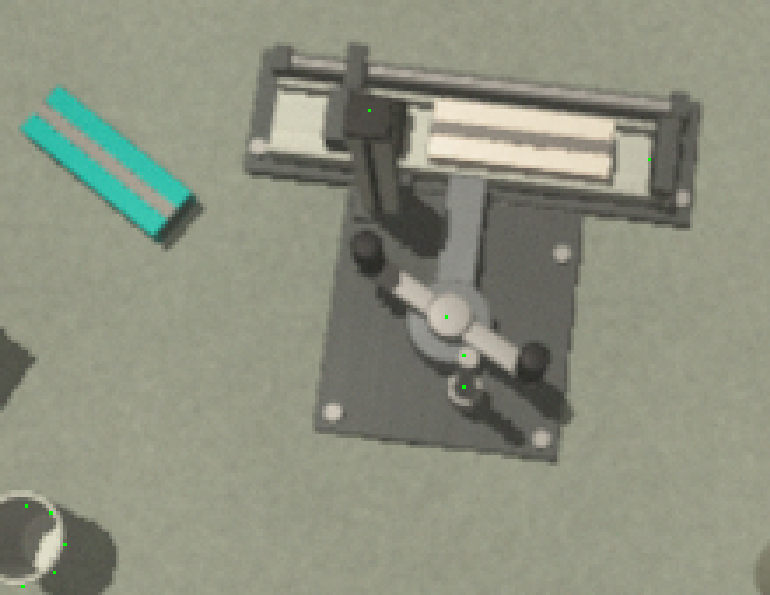

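View pics/side2.png

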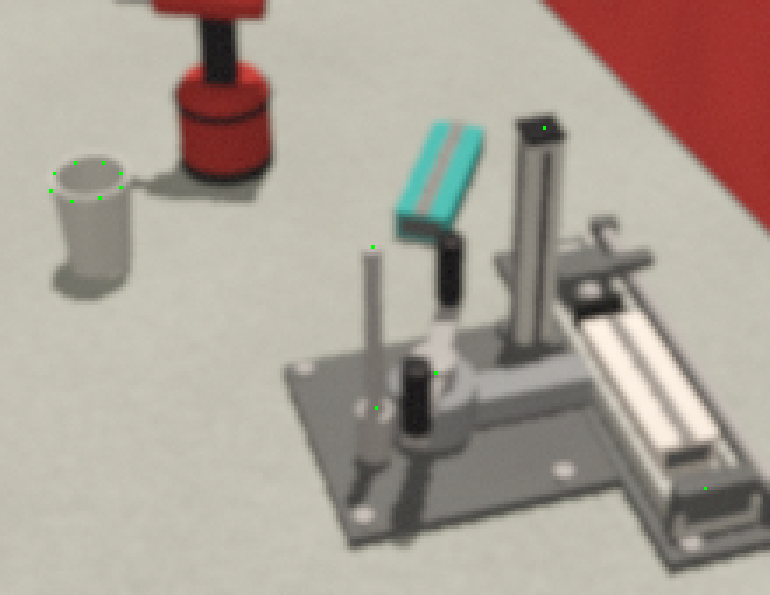

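The top crop (scale 3.5, offset 150,130) shows the white profile in the channel at crop (522,142), pin top at (468,357), socket ring at (464,390), grip A at (534,355), grip B at (368,240). Side crop: cup rim centre at (92,178), pin top at (372,250). The fitted points land within about 1–2 px. I'll refine with these hand-read points.

```bash
python3 - <<'E'
from fit import *
P={n:read_camera(n) for n in("side","top")}
f=lambda c:(130+c[1]/3.5,150+c[0]/3.5)
for t,a,b,z in [("A",(416,362),(534,353),135),("B",(451,238),(368,240),135),("pintop",(372,250),(468,357),206),("cup",(92,178),(20,538),90),("post",(540,127),(369,117),220),("sock",(375,408),(464,390),56)]:
    print(t,onz(P["side"],f(a),z).round(1)[:2],onz(P["top"],f(b),z).round(1)[:2],tri([ray(P["side"],f(a)),ray(P["top"],f(b))]).round(1))
v=np.load('v.npy')
for y in(0,90):print(proj(P["top"],(392,294,y)))
s=sense();p=F(v,(-52,-19,0))
for yaw in(2.8,1.57,0,-1.57,3.14):
    q=ik([p[0],p[1],151],[np.pi,0,yaw]);print(yaw,None if q is None else np.round(q,2))
E
```

```text
A [532.6 -78.1] [533.3 -80.5] [532.4 -80.2 136.9]
B [614.5  43.4] [616.   42.8] [615.2  43.  135.4]
pintop [518.9 -33.1] [518.1 -31.4] [518.9 -31.5 204.7]
cup [398.1 293.3] [396.2 296. ] [397.5 296.3  88.2]
post [684.   39.6] [682.2  39.3] [682.9  39.1 220.3]
sock [520.4 -30.2] [516.1 -30.9] [517.8 -31.4  57.4]
[166.19201264 286.12252134]
[156.35280042 285.39618489]
2.8 [-0.03  0.43  0.05  1.89 -0.03  0.82  1.26]
1.57 [-0.19  0.44  0.29  1.89 -0.17  0.83  0.18]
0 [-0.37  0.49  0.57  1.89 -0.34  0.86 -1.21]
-1.57 [ 0.31  0.45 -0.44  1.89  0.25  0.86  2.89]
3.14 [ 0.02  0.43 -0.02  1.89  0.01  0.82  1.57]
```

```bash
python3 - <<'E'
from h import *
D=[np.pi,0,np.pi]
movel([200,592,300],velocity=300)
movep([518.5,-31.4,320],D)
movel([518.5,-31.4,151],velocity=200)
gripper_close(80);s=sense();print(s["clock"],s["width"],s["grasp_force"],s["tcp_pos"])
movel([518.5,-31.4,290],velocity=150)
s=sense();print(s["clock"],s["width"],s["contact_force"])
for n in("side","top"): bgr(read_camera(n),n+'3.png')
a=cv2.imread('pics/side3.png')[80:320,140:420];b=cv2.imread('pics/top3.png')[100:340,140:420]
cv2.imwrite('pics/c3.png',cv2.resize(np.hstack([a,b]),(800,343)))
E
```

```text
7.0167 0.14150245487257643 77.87411771714687 [518.74680908 -31.355019   151.33230038]
8.0917 0.1411785054430251 [-0.63357737  0.49997782 -1.58877748]
```

View pics/c3.png

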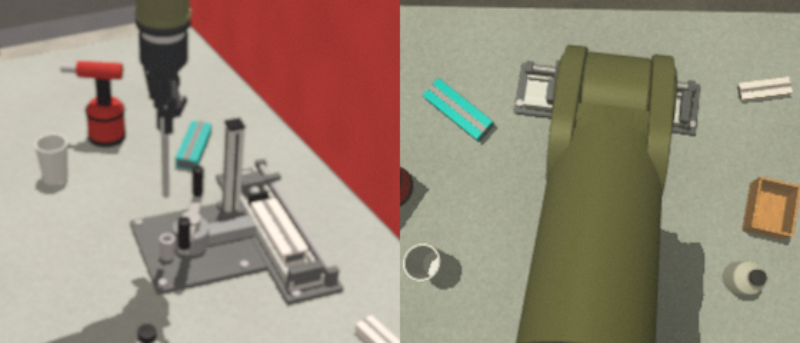

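The pin hangs upright in the fingers, clear of the socket (left crop, 165,120–197). Next, the cup.

```bash
python3 - <<'E'
from h import *
D=[np.pi,0,np.pi+.64]
movep([397,295.5,285],D)
p=read_camera("side");bgr(p,'side4a.png')
s=sense();print(s["clock"],s["tcp_pos"])
print(movel([397,295.5,215],velocity=150,force_limit=8),movel([397,295.5,138],velocity=100,force_limit=6))
s=sense();print(s["clock"],s["tcp_pos"],s["contact_force"])
bgr(read_camera("side"),'side4.png');bgr(read_camera("top"),'top4.png')
a=cv2.imread('pics/side4.png')[80:280,80:330];b=cv2.imread('pics/side4a.png')[80:280,80:330]
cv2.imwrite('pics/c4.png',cv2.resize(np.hstack([b,a]),(800,320)))
E
```

```text
9.5583 [398.24365035 293.90339877 284.99094884]
False True
10.9 [396.91669401 295.49347603 140.30663391] [-1.53177571  0.01261341  6.78263338]
```

View pics/c4.png

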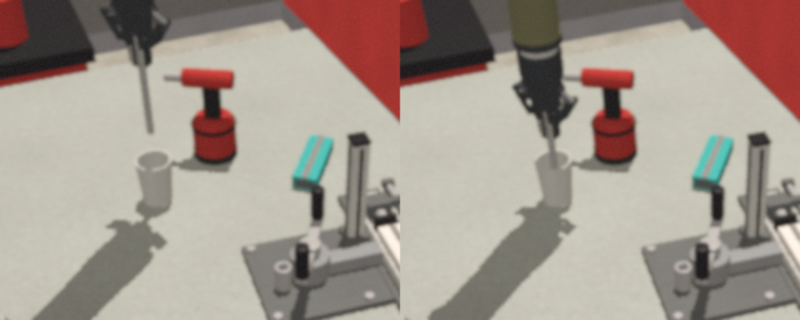

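The pin is inside the cup and bottomed at TCP z 140 (right crop: pin enters the rim at 553,155). I'll release it, lift and start the first crank stroke.

```bash
cat > crank.py <<'E'
from h import *
C=np.array([574.,-18.4])
def pose(th,z,R=74.5): # th deg bearing of the held grip (world)
    t=np.radians(th); return [C[0]+R*np.cos(t),C[1]+R*np.sin(t),z],[np.pi,0,np.radians(th+320)]
def stroke(th0,th1,step=10,v=110,sq=40):
    p,o=pose(th0,190);movep(p,o)
    p,o=pose(th0,98);hit=movel(p,velocity=200,force_limit=15)
    if hit: print("hit",sense()["tcp_pos"]);return
    gripper_close(sq);s=sense();print("closed",s["width"],s["contact_force"].round(1),s["clock"])
    n=int(np.ceil((th0-th1)/step));fm=[]
    for th in np.linspace(th0,th1,n+1)[1:]:
        p,o=pose(th,98);movel(p,o,velocity=v);fm.append(np.linalg.norm(sense()["contact_force"]))
    s=sense();print("F",np.round(fm),"t",s["clock"],"j7",s["joints"][6],s["width"])
    open_jaws();movel(pose(th1,190)[0],velocity=250)
E
python3 - <<'E'
from crank import *
open_jaws();movel([397,295.5,290],velocity=200)
for n in("side","top"):bgr(read_camera(n),n+'5.png')
print(sense()["clock"])
a=cv2.imread('pics/side5.png')[80:280,80:330];b=cv2.imread('pics/top5.png')[180:380,60:310]
cv2.imwrite('pics/c5.png',cv2.resize(np.hstack([a,b]),(800,320)))
for th in(-124,-102,-282):
    q=ik(*pose(th,98));print(th,None if q is None else np.round(q,2))
E
```

```text
12.7083
-124 [-0.04  0.53  0.22  1.91 -0.17  0.72  2.12]
-102 [ 0.02  0.56  0.16  1.84 -0.12  0.76  2.47]
-282 [-0.52  0.68  0.65  1.77 -0.52  0.87 -0.55]
```

View pics/c5.png

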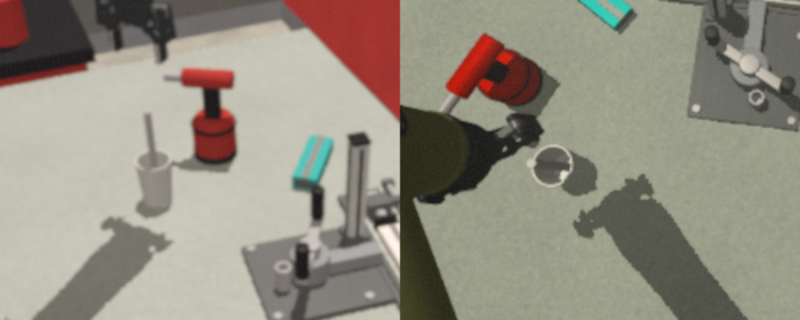

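The pin stands in the upright cup, leaning slightly (left crop 150,115 to 155,160). First crank stroke on grip A.

```bash
python3 - <<'E'
from crank import *
stroke(-123.8,-282)
p=read_camera("side")
for t in("grip_a",):
    for r in pinpoint(p,t)[:3]: print(t,r["p"],onz(p,r["at"],135).round(1))
bgr(p,'side6.png');cv2.imwrite('pics/c6.png',cv2.resize(p["img"][100:320,150:420,::-1],(700,570)))
E
```

```text
closed 0.27086402178454444 [-0.6  0.3  5.3] 15.4333
F [ 7.  7.  9.  9. 10. 11. 14. 13. 13. 12. 11. 10. 10. 10. 10.  9.] t 20.6333 j7 -0.28046687718401125 0.2700259474035378
grip_a 0.89 [591.5  54.3 135. ]
grip_a 0.55 [552.6 -97.5 135. ]
```

View pics/c6.png

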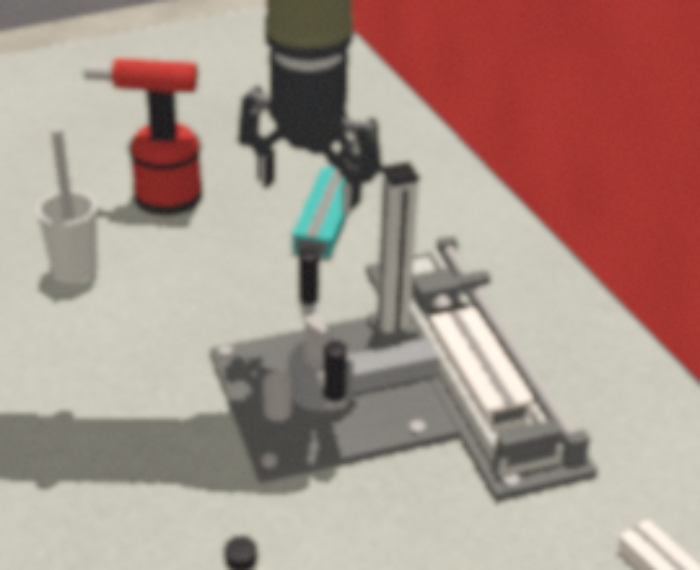

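The crank turned: grip A is now at crop (309,255), grip B at (335,350), and the slide is following. Two more half-turns.

```bash
python3 - <<'E'
from crank import *
stroke(-102,-282,v=130)
p=read_camera("side")
for r in pinpoint(p,"grip_a")[:2]: print(r["p"],onz(p,r["at"],135).round(1))
stroke(-102,-282,v=130)
for n in("side","top"):
    p=read_camera(n)
    for t,z in(("grip_a",135),("profile",20),("carriage",0),("stop",35)):
        for r in pinpoint(p,t)[:2]: print(n,t,round(r["p"],2),onz(p,r["at"],z).round(1))
    if n=="side":cv2.imwrite('pics/c7.png',cv2.resize(p["img"][100:320,150:420,::-1],(700,570)))
print(sense()["clock"])
E
```

```text
closed 0.2667628602289899 [-1.2  1.8  5.6] 25.4917
F [ 7.  8.  8.  9. 11. 12. 14. 15. 16. 16. 16. 14. 13. 13. 12. 12. 11. 10.] t 31.3417 j7 -0.22025341026709483 0.27294856813266266
0.92 [590.2  54.  135. ]
0.77 [563.5 -83.1 135. ]
closed 0.2672953836027456 [-0.8  3.6  6.7] 36.1917
F [ 7.  7.  8.  9. 11. 12. 13. 15. 16. 17. 18. 16. 15. 13. 12. 11. 11.  9.] t 42.0417 j7 -0.1755500642539435 0.2687385000519667
side grip_a 0.92 [561.8 -87.3 135. ]
side grip_a 0.65 [586.8  54.9 135. ]
side profile 0.86 [698.3 224.6  20. ]
side profile 0.69 [ 721.3 -106.3   20. ]
side carriage 0.7 [732.3  26.2   0. ]
side carriage 0.18 [621.5  57.4   0. ]
side stop 0.56 [ 713.5 -176.4   35. ]
top grip_a 0.86 [548.1 -91.3 135. ]
top grip_a 0.69 [593.6  58.  135. ]
top profile 0.67 [ 758.7 -353.8   20. ]
top carriage 0.57 [739.8   8.2   0. ]
top stop 0.87 [ 717.1 -181.8   35. ]
43.6833
```

View pics/c7.png

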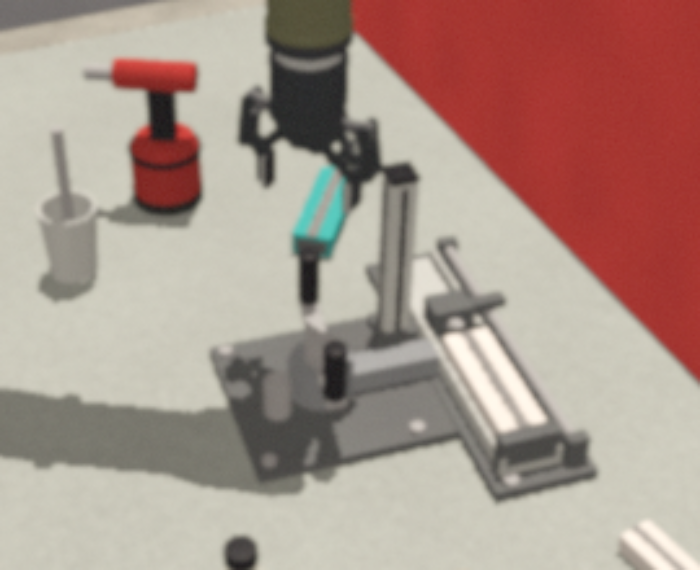

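The profile end is now right at the stop (crop 520,435), with the crank near 11.0. One last part stroke of about 1.1 rad to load the spring.

```bash
python3 - <<'E'
from crank import *
stroke(-102,-167)
movel([*sense()["tcp_pos"][:2],260],velocity=200)
p=read_camera("side")
for t,z in(("grip_a",135),("profile",20),("carriage",0)):
    for r in pinpoint(p,t)[:2]: print(t,round(r["p"],2),onz(p,r["at"],z).round(1))
cv2.imwrite('pics/c8.png',cv2.resize(p["img"][130:320,140:420,::-1],(798,541)))
print(sense()["clock"],sense()["contact_force"])
E
```

```text
closed 0.2651777139733541 [-0.9  2.6  6.1] 47.2833
F [ 7.  7.  8.  8.  9. 12. 12.] t 49.4417 j7 1.6716078580780416 0.2665852824630351
grip_a 0.85 [650.2  11.8 135. ]
grip_a 0.74 [508.4 -30.1 135. ]
profile 0.79 [ 749.2 -366.5   20. ]
profile 0.75 [ 710.7 -116.    20. ]
carriage 0.74 [563.7 114.2   0. ]
51.2833 [ 0.50639318 -0.21298515 -0.08209851]
```

View pics/c8.png

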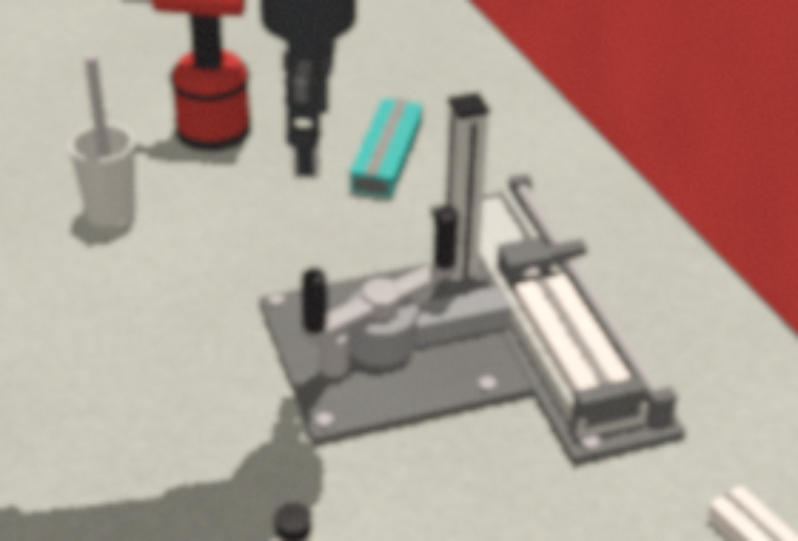

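The profile sits against the stop (crop 600,390), the slide is closed up behind it, the pin stands in the cup (97,140), and the gripper is clear. I'm handing it in.

```bash
python3 -c "
from plant import *
print(finish_job())"
```

```text
the job is handed in; nothing more can be done
None
```

I handed the job in at about 51 s on the robot's clock, and no verdict came back. The pin stands in the upright cup, the crank is at about 12.0 rad and the profile looks home against the stop. I inferred the pad's pressure from the crank angle and did not measure it.

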